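# Put the sanding block away in the push-latch drawer

## Robot

A 7-joint arm with a two-finger parallel gripper is mounted at the origin on a cart in front of the work surface, level with it; the furniture and walls round the work are solid. World frame = base frame: x ahead of the robot, y to its left, z up, the work surface at z = 0. Lengths are in m, angles in rad, forces in N, time in s.
With the tool pointing down it reaches from about 0.425 to 0.875 m from the base axis. Payload 4.7 kg.
Tool frame: the origin (TCP) lies at the very end of the fingers, on their centre line; the grasp point (between the pads) lies 19 mm behind it; z points along the fingers, y is the direction in which the jaws open and shut (so a half turn about z gives the same grasp; the last joint's range is limited). The gripper opens to 87 mm and grips with 3 to 60 N. Pads are 19 mm wide; open, the fingers measure 117 mm over their backs; the gripper's body (75 mm by 190 mm) begins 51 mm behind the grasp point.
Start: joints at [-1.265, 0.321, -0.07, 1.45, 0.023, 1.371, -0.057], TCP at [0.187, 0.623, 0.223] pointing down, gripper open.
Joint ranges: [-2.86, 2.86], [-0.3, 2.09], [-1.38, 1.24], [0.06, 2.45], [-1.56, 4.7], [0.09, 2.05], [-2.69, 2.69]. Speed limits (rad/s): [2.57, 2.57, 3.14, 3.14, 3.14, 3.14, 3.14].

## Interface

Orientations are given as a rotation vector (axis times angle).
In Python, from bench import * gives the robot as it stands.
- The arm moves only by the shell command python3 -m jog 'ROWS' [OPENING] [FORCE]. ROWS is JSON, a list of rows, each a list of 4 numbers: the shift along the world's x, y, z in mm, then the turn about the world's z in rad. In form: [[x, y, z, twist], ...]. A call has exactly 8 rows; each row is the pose to reach, as a shift and turn from the pose commanded when the call began; what a row does not reach only later rows make up. A row lasts 1/8 s, in which the tool goes at most 62.5 mm and 10.7 degrees, less where a joint would pass 70% of its speed; a pose out of reach is approached as far as the arm can. A call with a gripper value outside its range is refused whole. OPENING is the opening, from -1 (shut) to 1 (fully open), set as the call begins (- or left out, the last holds). The fingers move at their own pace and stop on an object; FORCE is the grip in N (left out, the last holds). Time passes only in rows, so rows that repeat a pose let the fingers close, or fill a call up. It gives the time, the measured TCP pose, the force and the opening at its end, in the units of the state.
- get_state(): the state, without advancing time (a new reading comes with each control period).
- get_image(name): name is "scene" or "top" or "wrist"; returns a dict with "image" (384x512x3 uint8, red, green, blue), "fx", "fy", "cx", "cy" (pixels), "position" and "rotation" of the camera in the world; the wrist camera has in their place "tool_from_camera" (4x4, takes a point from camera to tool coordinates, whose origin is the TCP and whose axes are the flange's). Camera axes: x right, y down, z forward; pixel columns grow to the right and rows downward; lengths in m; the calibration is good to about 2 mm. A picture is of the moment at which its call begins: read the wrist's pose just before it. There is no depth.
- close_job(): hands the job in, once; it reports no verdict.
The state is a dict: "time": time; "joint_positions": joint angles; "qd": joint speeds; "joint_torque": joint torques, N m; "position": TCP position; "tool_rot": TCP orientation; "ft_force": force on the tool from outside, world axes, zero at the start; "torque": the same for the moment, N m; "grip_width": opening from 0.0 (shut) to 1.0 (fully open).
Only numpy, scipy, OpenCV 4.12 (cv2) and the standard library are available. Lean on these libraries where they do the work, as an engineer would, in place of code of your own. Each camera call takes 0.05 s, during which the arm holds its last target. There are 200 camera calls.

## Task

The drawer of the low wooden cabinet has no handle, only a push-push catch: press its front in and let go so that it springs fully open, lay the cork sanding block flat inside with its abrasive paper down, then push the drawer in until the catch holds it shut. Leave the other things on the bench where they are.

Things in the scene. Friction and masses are not known exactly. Their poses are not given: they have to be found in the camera images.
- cabinet: low wooden cabinet fixed to the bench, 190 deep (x) x 156 wide (y) x 62 high mm, with one drawer in its front. Origin: middle of its width, 89 mm behind its front face, on the bench top; its own -x axis points out of the front, the way the drawer opens. It stays put when pushed.
- drawer (a joint): m along the cabinet's -x: 0 shut on the catch (front 22 mm proud), 0.110 open, -0.012 pressed to the stop. A damped spring pushes it open with 3.5 to 5 N. The catch changes over when the drawer is pressed to below -0.010 (about 8 N; to the stop is fine) and let go: a shut drawer springs open within 1 s, one pushed in from open settles within 2 mm of 0 and stays. Under 7 mm past shut nothing changes.
- drawer_front (a point): centre of the drawer front's flat outer face (132 wide, 40 mm high, from 10 to 50 mm above the bench), where to press; axes as the cabinet's, and it moves with the drawer.
- drawer_floor (a point): centre of the drawer's floor, on its upper face, 16 mm above the bench; axes as the cabinet's, moves with the drawer. Inside, the drawer measures 110 mm (x) by 120 mm (y); its side and back walls rise 14 mm above the floor, its front 34 mm. Fully open, all of the inside lies outside the cabinet. The cabinet's opening is 36 mm high above the drawer floor.
- sanding_block: light brown cork sanding block with dark abrasive paper on its underside, 57 (x) x 87 (y) x 29 (z) mm, 60 g, lying on the bench to the right of the cabinet. Origin: centre of its underside; z up. Grasp it from above across its 57 mm width, its own x axis.
- offcut: bystander: plain block of wood, 45 x 70 x 22 mm, loose, origin at the centre of its underside; it may have swapped places with the sanding block
- tape_measure: bystander: tape measure, 31 x 84 x 60 mm, loose, origin at the centre of its underside
- masking_tape: bystander: roll of masking tape lying flat, 100 mm across, 25 mm high, loose, origin at the centre of its underside

How it is judged:
On the way, in this order (a step that is already met when the one before it is completed fails the run):
1. the drawer is released and springs open (value of joint drawer above 0.1 m), for 0.2 s.
2. the sanding block lies let go on the floor of the open drawer (value of joint drawer above 0.08 m and x of sanding_block in the frame of drawer_floor between -0.035 and 0.035 m and y of sanding_block in the frame of drawer_floor between -0.04 and 0.04 m and z of sanding_block in the frame of drawer_floor below 0.006 m and angle between sanding_block's own z axis and vertical below 0.15 rad and contact force between the fingers and sanding_block below 0.3 N), for 0.2 s.
At the end, for the whole second after the job is handed in: The drawer is shut and held by its catch alone (joint within -3 to +5 mm of 0), with the sanding block at rest inside, flat on the drawer's floor (within 6 mm and 0.15 rad), paper side down (value of joint drawer between -0.003 and 0.005 m and x of sanding_block in the frame of drawer_floor between -0.035 and 0.035 m and y of sanding_block in the frame of drawer_floor between -0.04 and 0.04 m and z of sanding_block in the frame of drawer_floor below 0.006 m and angle between sanding_block's own z axis and vertical below 0.15 rad and linear speed of sanding_block below 0.02 m/s); the robot touches nothing.
It fails at once if the offcut is moved by more than 3 cm (distance of offcut from where it was at the start of the episode above 0.03 m).
It fails at once if the tape measure is moved by more than 3 cm (distance of tape_measure from where it was at the start of the episode above 0.03 m).
It fails at once if the masking tape is moved by more than 3 cm (distance of masking_tape from where it was at the start of the episode above 0.03 m).
It also fails if it takes over 64 s, if anything falls off the work surface, if the arm or the gripper's body presses on something with over 40 N, if the wrist force passes 120 N, or if a joint passes its speed limit or range.

## Working session

There is one attempt and no reset: what is moved stays moved. The work goes in short steps, Python scripts to look and compute and a shell command to move; the robot and the scene stay as the last step left them, time stands still between calls to the robot, and variables do not carry over. Pictures are saved under pics/ and viewed, about 8 in all and at most 12, crops included, and the job is handed in when it is done.

```bash
mkdir -p pics; cat > h.py <<'E'
from bench import *
import cv2, numpy as np
def snap(n,f):
    d=get_image(n); cv2.imwrite('pics/'+f+'.png',d['image'][:,:,::-1]); np.save('pics/'+f+'.npy',d,allow_pickle=True); return d
def load(f): return np.load('pics/'+f+'.npy',allow_pickle=True).item()
def ray(d,u,v,z):
    R=np.array(d['rotation']); 
    if R.shape!=(3,3): R=cv2.Rodrigues(R)[0]
    p=np.array(d['position']); r=R@np.array([(u-d['cx'])/d['fx'],(v-d['cy'])/d['fy'],1]); return p+r*(z-p[2])/r[2]
E
python3 - <<'E'
from h import *
s=get_state();print(s['time'],s['position'],s['tool_rot'],s['ft_force'])
a=snap('top','top0');b=snap('scene','scene0')
print(a['position'],a['rotation'],b['position'],a['fx'])
E
```

```text
0.0 [0.18684747 0.62197599 0.22144912] [-4.56647389e-01 -3.10801622e+00  3.01365375e-03] [-0.78218812 -0.03246567 -0.41720482]
[ 0.4417214  -0.25695807  0.95913967] [-2.16004014  2.16047886 -0.12160156] [0.15841644 0.26409258 0.61933688] 360.00707070760467
```

View pics/top0.png

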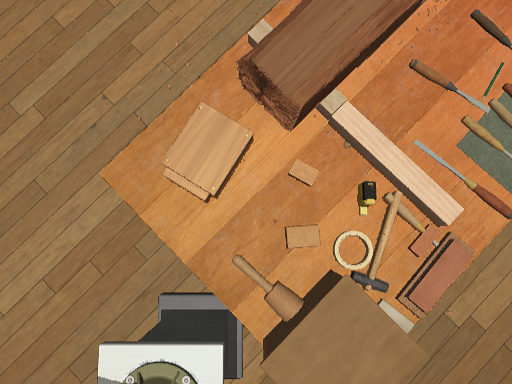

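View pics/scene0.png

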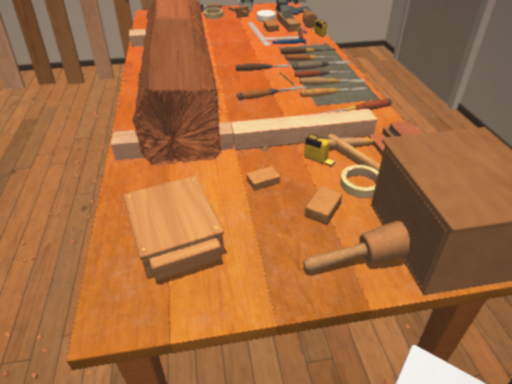

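The top view shows the cabinet at about (208,150), with its drawer front along the lower edge (165,175)-(210,198). The two blocks are at (304,172), which is smaller, and (302,236), which is larger. The tape measure is at (368,192) and the masking tape at (353,250). I'll zoom in and measure the blocks.

```bash
python3 - <<'E'
from h import *
d=load('top0');im=d['image']
c=cv2.resize(im[95:265,150:390][:,:,::-1],None,fx=3.3,fy=3.3,interpolation=cv2.INTER_CUBIC);cv2.imwrite('pics/crop.png',c)
for uv in [(256,192),(356,192),(256,292)]: print(ray(d,*uv,0))
# blocks: distinct from the orange bench by saturation
hsv=cv2.cvtColor(im,cv2.COLOR_RGB2HSV)
for p in [(304,172),(302,236),(270,200),(208,150),(330,200)]: print(p,hsv[p[1],p[0]])
m=((hsv[:,:,1]<155)).astype(np.uint8)
for (u,v),z in [((304,172),.022),((302,236),.029)]:
    n,l,st,ce=cv2.connectedComponentsWithStats(m,connectivity=4)
    k=l[v,u]; print(k,st[k],ce[k])
    pts=np.argwhere(l==k)[:,::-1].astype(np.float32); r=cv2.boxPoints(cv2.minAreaRect(pts))
    w=np.array([ray(d,*q,z) for q in r]);print(w.mean(0),np.linalg.norm(np.diff(w,axis=0),axis=1),[np.degrees(np.arctan2(*(w[i+1]-w[i])[[1,0]])) for i in (0,1)])
E
```

```text
[ 0.54191785 -0.2444553   0.        ]
[ 0.54182285 -0.51208527  0.        ]
[ 0.28102665 -0.24474444  0.        ]
(304, 172) [ 14 129 195]
(302, 236) [ 16 133 195]
(270, 200) [ 14 162 186]
(208, 150) [ 15 126 201]
(330, 200) [ 13 171 186]
365 [288 159  31  27 487] [303.66324435 172.07392197]
[ 0.58883427 -0.37166687  0.022     ] [0.05277983 0.07790589 0.05252055] [np.float64(-29.171978261328306), np.float64(-119.65886601389855)]
623 [285 223  36  33 781] [302.25608195 236.58514725]
[ 0.42155792 -0.36244024  0.029     ] [0.09350388 0.07042692 0.09269302] [np.float64(-78.19805486221333), np.float64(-169.0862624283547)]
```

View pics/crop.png

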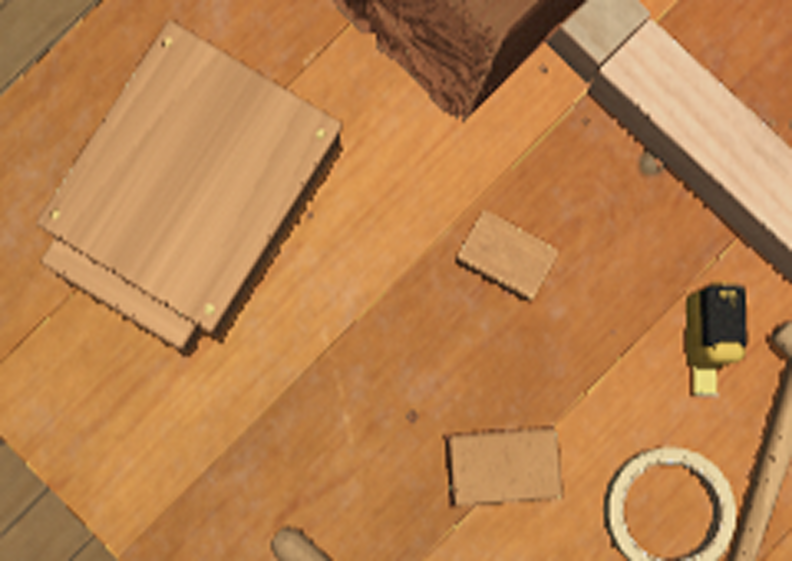

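The larger block, at crop (505,467), matches the sanding block. The offcut is at crop (507,255). Cabinet top corners in the crop are at (172,20), (342,124), (213,335) and (38,225). The drawer front's top edge runs from (42,262) to (185,350).

```bash
python3 - <<'E'
from h import *
d=load('top0')
f=lambda p,z: ray(d,p[0]/3.3+150-.35,p[1]/3.3+95-.35,z)
c=np.array([f(p,.062) for p in [(172,20),(342,124),(213,335),(38,225)]])
print(c.round(4)); e=np.diff(np.vstack([c,c[:1]]),axis=0); print(np.linalg.norm(e,axis=1),np.degrees(np.arctan2(e[:,1],e[:,0])))
dep=e[3]-e[1]; yaw=np.arctan2(dep[1],dep[0]); ctr=c.mean(0)[:2]
ax=np.array([np.cos(yaw),np.sin(yaw)])
o=ctr-ax*.095+ax*.089
print('yaw',yaw,'origin',o,'shut front centre',o-ax*(.089+.022))
t=[f(p,.05) for p in [(42,262),(185,350)]];print(t,np.mean(t,axis=0))
for p in [(447,434),(556,427),(563,498),(452,506)]: print(f(p,.029))
s=get_state()
print(cv2.Rodrigues(np.array(s['tool_rot']))[0].round(3)); print(get_image('wrist')['tool_from_camera'])
E
```

```text
[[ 0.7725 -0.1049  0.062 ]
 [ 0.689  -0.2382  0.062 ]
 [ 0.525  -0.1406  0.062 ]
 [ 0.6098 -0.0051  0.062 ]]
[0.15726494 0.19079016 0.15985639 0.19095399] [-122.09739943  149.25713595   57.97697744  -31.52166772]
yaw -0.5433634602404708 origin [ 0.64393225 -0.11910401] shut front centre [ 0.54891907 -0.06171502]
[array([ 0.58292155, -0.00574902,  0.05      ]), array([ 0.51455687, -0.11774142,  0.05      ])] [ 0.54873921 -0.06174522  0.05      ]
[ 0.4506312  -0.31969391  0.029     ]
[ 0.45604769 -0.40459547  0.029     ]
[ 0.40140848 -0.40897844  0.029     ]
[ 0.39528586 -0.32310287  0.029     ]
[[-0.958  0.288 -0.   ]
 [ 0.288  0.958 -0.002]
 [-0.    -0.002 -1.   ]]
[[-4.96950057e-04 -9.60859034e-01 -2.77037308e-01  7.69799585e-02]
 [ 9.99998601e-01 -3.49377914e-05 -1.67262334e-03  2.27386768e-05]
 [ 1.59747618e-03 -2.77037751e-01  9.60857707e-01 -1.62224757e-01]
 [ 0.00000000e+00  0.00000000e+00  0.00000000e+00  1.00000000e+00]]
```

The two cabinet estimates agree: yaw is -0.543 rad and the shut front centre is (0.549,-0.062). I'll close the gripper and move to a standoff 60 mm out from the front.

```bash
python3 -m jog '[[27,-53,0,-0.03],[54,-107,0,-0.06],[81,-160,0,-0.09],[108,-214,0,-0.12],[135,-267,0,-0.15],[162,-321,0,-0.18],[189,-374,0,-0.21],[216,-428,0,-0.25]]' -1 20
python3 -m jog '[[27,-53,0,0],[54,-107,0,0],[81,-160,-20,0],[105,-208,-60,0],[105,-208,-110,0],[105,-208,-160,0],[105,-208,-191,0],[105,-208,-191,0]]'
```

```text
time: 1.15
position: [0.4035, 0.1927, 0.2226]
tool_rot: [0.842, 3.026, 0.001]
ft_force: [1.1, 0.1, 0.3]
grip_width: 0.177
time: 2.15
position: [0.5055, -0.0138, 0.0293]
tool_rot: [-0.84, -3.022, 0.005]
ft_force: [0.1, -0.2, 0.2]
grip_width: 0.006
```

```bash
python3 -m jog '[[10,-6,0,0],[20,-12,0,0],[30,-18,0,0],[36,-22,0,0],[40,-24,0,0],[43,-26,0,0],[46,-28,0,0],[48,-29,0,0]]'
```

```text
time: 3.15
position: [0.5539, -0.0413, 0.0311]
tool_rot: [-0.838, -3.022, -0.001]
ft_force: [-5.2, 2.4, 4.0]
grip_width: 0.004
```

```bash
python3 -m jog '[[1,-0.5,0,0],[2,-1,0,0],[2.5,-1.5,0,0],[3.5,-2,0,0],[4,-2.5,0,0],[4.5,-2.5,0,0],[5,-3,0,0],[5,-3,0,0]]'
```

```text
time: 4.15
position: [0.5589, -0.0443, 0.0311]
tool_rot: [-0.839, -3.023, -0.001]
ft_force: [-5.0, 1.2, 4.5]
grip_width: 0.006
```

```bash
python3 -m jog '[[1,-0.5,0,0],[2,-1,0,0],[2.5,-1.5,0,0],[3.5,-2,0,0],[4,-2.5,0,0],[4.5,-2.5,0,0],[5,-3,0,0],[5,-3,0,0]]'
```

```text
time: 5.15
position: [0.5594, -0.0444, 0.0305]
tool_rot: [-0.834, -3.012, -0.004]
ft_force: [-16.4, 6.7, 13.2]
grip_width: 0.007
```

```bash
python3 -m jog '[[-10,6,0,0],[-30,18,0,0],[-70,42,0,0],[-110,66,0,0],[-130,79,10,0],[-130,79,70,0],[-130,79,130,0],[-130,79,180,0]]'
python3 - <<'E'
from h import *
snap('top','top1'); s=get_state();print(s['time'],s['position'])
E
```

```text
time: 6.15
position: [0.4366, 0.0305, 0.2142]
tool_rot: [0.84, 3.024, 0.004]
ft_force: [0.6, 0.2, 0.3]
grip_width: 0.005
6.2 [0.44004938 0.03108989 0.22039252]
```

View pics/top1.png

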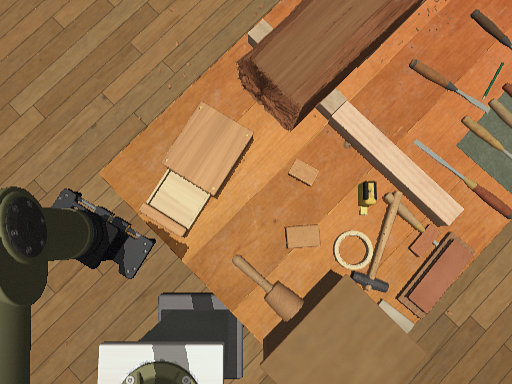

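The drawer is fully open, with its pale interior around (180,198) and its front edge along (143,212)-(187,236). I'll move over the sanding block with the gripper open and take a wrist look.

```bash
python3 -m jog '[[10,-49,0,-0.12],[20,-98,0,-0.24],[20,-148,0,-0.36],[15,-197,0,-0.48],[5,-247,0,-0.6],[-5,-296,0,-0.72],[-15,-346,0,-0.84],[-15,-395,0,-0.958]]' 1 20
python3 -m jog '[[0,0,-30,0],[0,0,-60,0],[0,0,-70,0],[0,0,-70,0],[0,0,-70,0],[0,0,-70,0],[0,0,-70,0],[0,0,-70,0]]'
python3 - <<'E'
from h import *
s=get_state();d=get_image('wrist')
T=np.eye(4);T[:3,:3]=cv2.Rodrigues(np.array(s['tool_rot']))[0];T[:3,3]=s['position']
C=T@np.array(d['tool_from_camera']);d['rotation']=C[:3,:3];d['position']=C[:3,3]
np.save('pics/w1.npy',d,allow_pickle=True);cv2.imwrite('pics/w1.png',d['image'][:,:,::-1]);print(s['time'],s['position'],T[:3,1])
# drawer floor from the top view: pale yellow
t=load('top1');im=t['image']
c=cv2.resize(im[160:245,135:220][:,:,::-1],None,fx=7,fy=7,interpolation=cv2.INTER_CUBIC);cv2.imwrite('pics/drw.png',c)
E
```

```text
time: 7.2
position: [0.4205, -0.3664, 0.2119]
tool_rot: [2.144, 2.293, 0.002]
ft_force: [0.8, -0.3, 0.7]
grip_width: 0.834
time: 8.2
position: [0.4212, -0.3645, 0.1419]
tool_rot: [2.141, 2.299, 0.001]
ft_force: [0.2, 0.0, 0.7]
grip_width: 1.0
8.2 [ 0.42119993 -0.36448887  0.14188089] [9.97467060e-01 7.11271690e-02 6.24797808e-04]
```

View pics/w1.png

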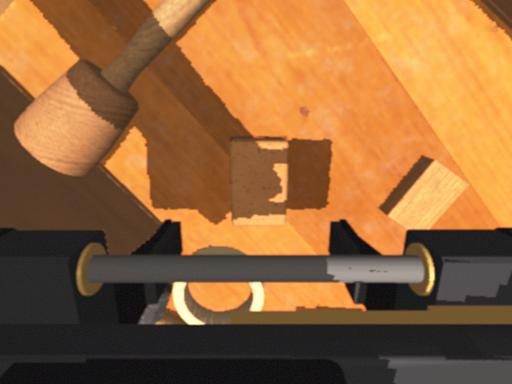

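View pics/drw.png

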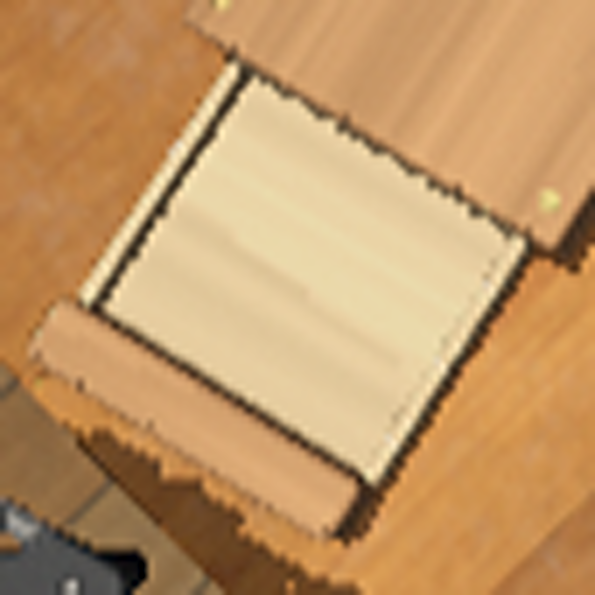

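```bash
python3 - <<'E'
from h import *
w=load('w1');c=np.array([ray(w,*p,.029) for p in [(231,141),(288,141),(287,223),(234,223)]])
print(c.round(4),c.mean(0),np.linalg.norm(np.diff(c,axis=0),axis=1)); e=c[2]+c[3]*-1+c[1]-c[0]; print(np.degrees(np.arctan2(e[1],e[0]))); l=c[1]+c[0]-c[2]-c[3];print('long',np.degrees(np.arctan2(l[1],l[0])))
t=load('top1');f=lambda p,z: ray(t,p[0]/7+135-.43,p[1]/7+160-.43,z)
yaw=-.543;o=np.array([.6439,-.1191]);ax=np.array([np.cos(yaw),np.sin(yaw)]);ay=np.array([-ax[1],ax[0]])
for p,z in [((32,350),.05),((330,540),.05),((68,300),.05),((362,487),.05),((235,60),.03),((80,300),.03),((525,245),.03),((375,485),.03)]:
    q=f(p,z)[:2]-o;print(p,(q@ax).round(4),(q@ay).round(4))
print('floor', o-ax*.154)
E
```

```text
[[ 0.3952 -0.3245  0.029 ]
 [ 0.4473 -0.3208  0.029 ]
 [ 0.4545 -0.4013  0.029 ]
 [ 0.4021 -0.405   0.029 ]] [ 0.42476877 -0.36289352  0.029     ] [0.05215692 0.08086456 0.05249525]
4.064301046939962
long 94.98957886017261
(32, 350) -0.2174 0.0665
(330, 540) -0.2191 -0.0622
(68, 300) -0.1955 0.0653
(362, 487) -0.1973 -0.0619
(235, 60) -0.0901 0.0674
(80, 300) -0.1953 0.0678
(525, 245) -0.0929 -0.0623
(375, 485) -0.1963 -0.0621
floor [ 0.51205099 -0.03952715]
```

The wrist view shows the block under the gripper at pixel (260,182), which puts its centre at (0.425,-0.363), turned about 4.5°. The top view agrees. The zoomed drawer shows its inside running from x = -0.197 to -0.089 in the cabinet frame. I'll lay the block with its long side along the drawer's depth, because the fingers have the most room that way.

```bash
python3 -m jog '[[4,1.5,-30,0],[4,1.5,-60,0],[4,1.5,-90,0],[4,1.5,-110,0],[4,1.5,-125,0],[4,1.5,-133,0],[4,1.5,-133,0],[4,1.5,-133,0]]' 1 20
python3 -m jog '[[0,0,0,0],[0,0,0,0],[0,0,0,0],[0,0,0,0],[0,0,0,0],[0,0,0,0],[0,0,0,0],[0,0,0,0]]' -1 20
```

```text
time: 9.25
position: [0.4255, -0.3634, 0.0093]
tool_rot: [2.14, 2.298, 0.001]
ft_force: [-0.7, -0.1, 0.3]
grip_width: 1.002
time: 10.25
position: [0.425, -0.363, 0.0087]
tool_rot: [2.141, 2.299, 0.0]
ft_force: [-0.7, 0.4, 1.8]
grip_width: 0.653
```

The grip closed at 56.8 mm, which matches the 57 mm width. Next I lift and carry it to the drawer.

```bash
python3 -m jog '[[0,0,30,0],[0,0,80,0],[0,0,130,0],[10,30,130,0.1],[22,75,130,0.22],[36,120,130,0.34],[50,165,130,0.46],[62,205,130,0.58]]'
python3 -m jog '[[12,40,0,0.12],[24,80,0,0.24],[34,114,0,0.36],[34,114,0,0.376],[34,114,0,0.376],[34,114,0,0.376],[34,114,0,0.376],[34,114,0,0.376]]'
python3 - <<'E'
from h import *
s=get_state();d=get_image('wrist');cv2.imwrite('pics/w2.png',d['image'][:,:,::-1])
print(s['time'],s['position'],cv2.Rodrigues(np.array(s['tool_rot']))[0][:,1],s['grip_width'])
E
```

```text
time: 11.25
position: [0.4873, -0.156, 0.1385]
tool_rot: [1.388, 2.818, 0.001]
ft_force: [1.2, -0.5, -0.5]
grip_width: 0.652
time: 12.25
position: [0.5209, -0.0445, 0.1386]
tool_rot: [0.845, 3.026, 0.0]
ft_force: [-0.3, -0.2, -0.9]
grip_width: 0.656
12.25 [ 0.52091708 -0.04450977  0.13862892] [5.18390988e-01 8.55143699e-01 1.94798613e-04] 0.6563694641543223
```

View pics/w2.png

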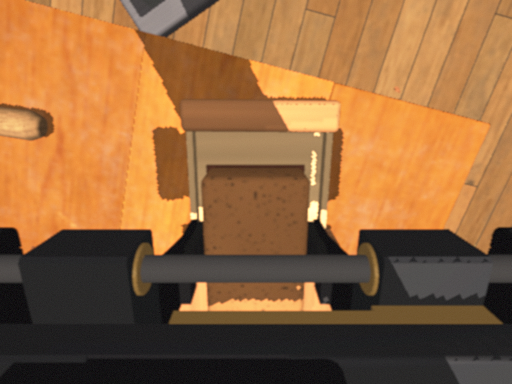

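The wrist view shows the block centred over the drawer: block columns 203-308, drawer walls 197-323, front at rows 100-132. Now I lower it.

```bash
python3 -m jog '[[0,0,-30,0],[0,0,-55,0],[0,0,-75,0],[0,0,-90,0],[0,0,-100,0],[0,0,-107,0],[0,0,-112,0],[0,0,-113,0]]'
```

```text
time: 13.3
position: [0.5211, -0.044, 0.0256]
tool_rot: [0.844, 3.026, 0.0]
ft_force: [-0.1, -0.8, -0.7]
grip_width: 0.657
```

```bash
python3 -m jog '[[0,0,-1,0],[0,0,-1,0],[0,0,-1,0],[0,0,-1,0],[0,0,-1,0],[0,0,-1,0],[0,0,-1,0],[0,0,-1,0]]' 0.56 20
python3 -m jog '[[0,0,0,0],[0,0,0,0],[0,0,10,0],[0,0,30,0],[0,0,70,0],[0,0,120,0],[0,0,150,0],[0,0,150,0]]'
python3 - <<'E'
from h import *
s=get_state();d=get_image('wrist');cv2.imwrite('pics/w3.png',d['image'][:,:,::-1]);print(s['time'],s['position'])
E
```

```text
time: 14.3
position: [0.521, -0.044, 0.0245]
tool_rot: [0.844, 3.026, 0.0]
ft_force: [0.3, 0.2, -0.1]
grip_width: 0.781
time: 15.3
position: [0.5229, -0.0442, 0.1777]
tool_rot: [0.842, 3.021, 0.005]
ft_force: [0.0, 1.0, -0.5]
grip_width: 0.775
15.3 [ 0.52293721 -0.0441659   0.17774502]
```

View pics/w3.png

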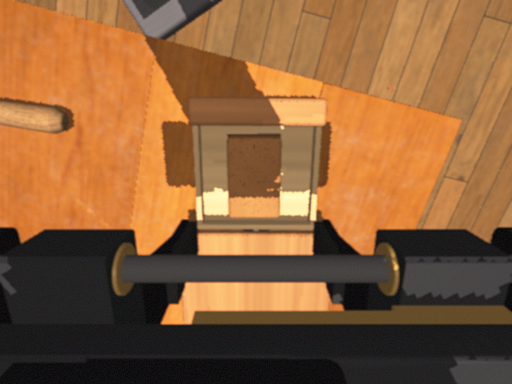

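The block lies flat and square in the drawer, at columns 228-281 and rows 135-217, clear of the walls (197-323) and released. I'll close the gripper and go round to the front.

```bash
python3 -m jog '[[-42,37,0,0],[-84,74,0,0],[-84,74,0,0],[-84,74,-40,0],[-84,74,-90,0],[-84,74,-130,0],[-84,74,-144,0],[-84,74,-144,0]]' -1 20
python3 -m jog '[[8.5,-5,0,0],[21.5,-13,0,0],[34,-21,0,0],[47,-28.5,0,0],[60,-36,0,0],[73,-44,0,0],[85.5,-52,0,0],[96,-58,0,0]]'
```

```text
time: 16.35
position: [0.4367, 0.0292, 0.0301]
tool_rot: [-0.845, -3.025, 0.003]
ft_force: [-0.3, 0.7, 1.1]
grip_width: 0.021
time: 17.35
position: [0.5322, -0.0267, 0.0316]
tool_rot: [-0.841, -3.022, -0.003]
ft_force: [-9.1, 3.3, 6.8]
grip_width: 0.005
```

```bash
python3 -m jog '[[7,-4,0,0],[13,-8,0,0],[18,-11,0,0],[22,-13.5,0,0],[26,-16,0,0],[29,-17.5,0,0],[31,-19,0,0],[32,-19.5,0,0]]'
```

```text
time: 18.35
position: [0.5599, -0.0437, 0.0312]
tool_rot: [-0.837, -3.013, -0.006]
ft_force: [-18.2, 8.8, 15.4]
grip_width: 0.002
```

At the stop again, with the same position and force as the first press. I'll back off gently.

```bash
python3 -m jog '[[-5,3,0,0],[-9,5.5,0,0],[-14,8.5,0,0],[-20,12,0,0],[-30,18,0,0],[-50,30,0,0],[-80,48,0,0],[-110,66,0,0]]'
python3 -m jog '[[0,0,40,0],[0,0,90,0],[-8,50,140,0],[-16,100,140,0],[-24,150,140,0],[-24,150,140,0],[-24,150,140,0],[-24,150,140,0]]'
python3 - <<'E'
from h import *
d=snap('top','top2');im=d['image']
cv2.imwrite('pics/fin.png',cv2.resize(im[95:265,130:390][:,:,::-1],None,fx=3,fy=3,interpolation=cv2.INTER_CUBIC))
for n in ('top0',):
    a=load(n)['image'].astype(int);df=np.abs(a-im).max(2)>40
    print('changed px in object area',df[100:280,220:400].sum(),'cabinet area',df[100:205,160:255].sum())
s=get_state();print(s['time'],s['position'],s['ft_force'])
E
```

```text
time: 19.35
position: [0.4545, 0.0188, 0.0307]
tool_rot: [0.844, 3.024, 0.001]
ft_force: [-0.2, -0.3, 0.4]
grip_width: 0.009
time: 20.35
position: [0.4314, 0.167, 0.1706]
tool_rot: [0.848, 3.025, 0.0]
ft_force: [0.5, -0.3, 0.2]
grip_width: 0.004
changed px in object area 235 cabinet area 5
20.4 [0.43144243 0.16711874 0.17058838] [-0.29603361  0.35097728  1.08652781]
```

View pics/fin.png

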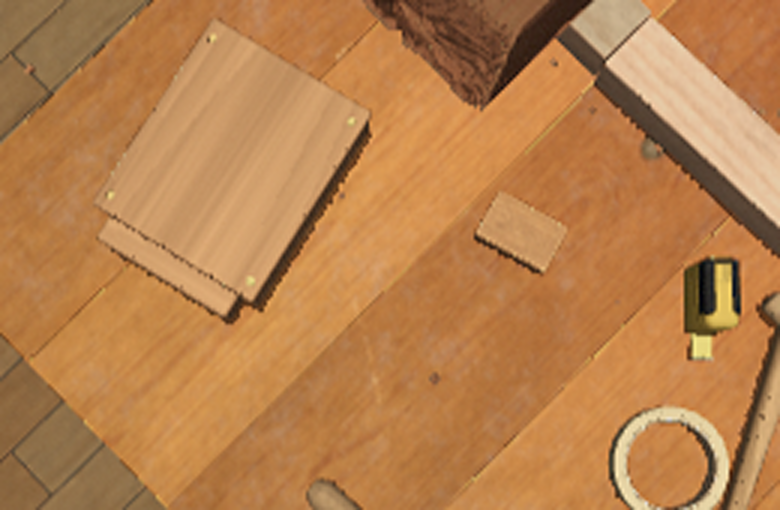

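The drawer is shut with its front only slightly proud, as at the start (only 5 pixels changed in the cabinet area). The offcut, tape measure and masking tape are where they were, so I'm handing in.

```bash
python3 -c "
from bench import *
print(close_job())"
```

```text
the job is handed in; nothing more can be done
None
```

The job is handed in at about 20 s of the 64 s allowed; `close_job()` reports no verdict. I pressed the drawer front to its stop and backed away, and it sprang fully open. I then laid the sanding block flat inside, paper down, and pushed the drawer back to the stop until the catch held it.

**Checks that passed:**
- **Grip:** it closed at about 57 mm, which matches the sanding block and not the offcut.
- **Placement:** a wrist picture after release showed the block flat, square and clear of the drawer walls.
- **Shut drawer:** the last top picture shows the front as far out as at the start, with only 5 pixels changed in the cabinet area.
- **Arm:** it is clear of everything, with only about 1 N on the wrist sensor.

**Less certain:**
- **Bystanders:** the three bystanders look to be in their starting places. The tape measure's shading changed between pictures, which I took for the arm's shadow because I never came near it.
- **Block size:** the close wrist view measured the block at about 52 x 81 mm instead of 57 x 87 mm, but its centre agreed with the top view.
- **Block after shutting:** I could not see it once the drawer was closed.

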